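# Eject and stop a bait cassette

## Task

Service the bait station that has a cassette in its bay: press its eject key down with one fingertip and, with the other finger, stop the cassette that springs out before it slides off the open ledge. Do not lift the cassette, and leave the empty station and everything else alone. Finish while holding: the key still pressed down, and the cassette at rest part way out, flat and wholly on the ledge, stopped against the other finger.

Things in the scene. Friction and masses are not known exactly. Their poses are not given: they have to be found in the camera images.
- loaded_station: Bait station fixed to the counter, grey plastic and steel, with a cassette in its bay. Origin: on the counter, straight below the centre of the seated cassette. Its -x is the way the cassette is ejected, +y the side of the key, z up. Flat steel floor from x = -63 to +24 mm, 20 mm above the counter. Behind the cassette (x = 24 to 100 mm) a spring housing 58 mm wide, 60 mm high.
- ledge (a point): point on the ledge's centre line straight across from the key (x = -46, y = 0, z = 20 mm in the station's frame). The ledge runs from x = -24 to its open end at x = -63 mm, 42 mm wide between rails 4 mm thick whose tops are 26 mm above the counter (46 mm beside the seated cassette, beyond x = -14 mm). A finger standing above this point stops the cassette after some 10 to 20 mm.
- gate (a point): top of the gate bar in front of the cassette, 7 mm above the floor, x = -19.5 to -23.5 mm. It goes down with the key; after about 7 mm of key travel the cassette is free and a sprung pusher (3 N, 75 mm stroke) drives it along -x in a fraction of a second and keeps pushing; unstopped it falls off the ledge. If the key is let go with the cassette out, the gate lifts the cassette from below.
- eject_key (a joint): travel of the loaded station's eject key: 0 = up, grows as pressed, 0.011 m = fully down; its spring needs 3 N to start and 6 N fully down (up to about 3 N more from friction at the gate) and pushes it up again when let go
- eject_key_top (a point): centre of the top of the loaded station's eject key: a square aluminium cap, 26 x 26 mm, beside the ledge, at x = -46, y = +50 mm in the station's frame; its top is 43 mm above the counter when up, 32 mm when fully down; the pedestal under it is 22 mm high
- cassette: the cassette in the bay: a loose white plastic block with a small window on top, 36 mm (x) by 40 mm (y) by 30 mm high, 40 to 85 g; origin at the centre of its underside, its axes along the station's; seated it stands on the floor of the bay, 20 mm above the counter (top at 50 mm)
- empty_station: a second station of the same build with nothing in its bay and its pusher standing out over the ledge; not to be used. Same frame as the loaded one.
- empty_key (a joint): travel of the empty station's key, 0 = up; to be left alone
- spare_cassette: bystander: a second cassette like the first, standing loose on the counter between the stations (36 x 40 x 30 mm)
- applicator: bystander: black gel applicator syringe with orange nozzle, 190 mm long, lying
- torch: bystander: metal hand torch, 125 mm long, lying
- mug: bystander: white mug, 80 mm wide, 90 mm high
- jar: bystander: glass jar, 60 mm wide, 85 mm high
- screwdriver: bystander: screwdriver, lying
- bowl: bystander: white bowl, 120 mm wide, 50 mm high
Not all that is in view belongs to the job. What is shaped like the cassette but red or yellow is not meant.

How it is judged:
On the way, in this order (a step that is already met when the one before it is completed fails the run):
1. the loaded station's eject key is being pressed (value of joint eject_key above 0.003 m).
2. the cassette has sprung part way out and is stopped on the ledge by a finger, the key held down (value of joint eject_key above 0.006 m and contact force between the fingers and cassette above 0.3 N and x of cassette in the frame of loaded_station between -0.045 and -0.006 m and z of cassette in the frame of loaded_station between 0.016 and 0.025 m and angle between cassette's own z axis and vertical below 0.15 rad and linear speed of cassette below 0.02 m/s), for 0.2 s.
At the end, for the whole second after the job is handed in: Key held over 6 mm down; cassette 6 to 45 mm out, flat on the ledge (0.15 rad, underside 16 to 25 mm above the counter), at rest (20 mm/s), pressing on a finger with over 0.3 N; empty station's key under 4 mm; each bystander within 30 mm of its start (all of step 2 and value of joint empty_key below 0.004 m and distance of each of spare_cassette, applicator, torch, mug, jar, screwdriver, bowl from where it was at the start of the episode below 0.03 m); the arm keeps its last pose, push and grip.
It fails at once if the cassette slides off the ledge (x of cassette in the frame of loaded_station below -0.058 m or z of cassette in the frame of loaded_station below 0.012 m).
It fails at once if the cassette is lifted (z of cassette in the frame of loaded_station above 0.03 m).
It fails at once if the empty station's key is pressed (value of joint empty_key above 0.004 m).
It fails at once if a bystander is disturbed (distance of any of spare_cassette, applicator, torch, mug, jar, screwdriver, bowl from where it was at the start of the episode above 0.03 m).
It also fails if it takes over 29 s, if anything falls off the work surface, if the arm or the gripper's body presses on something with over 40 N, if the wrist force passes 120 N, or if a joint passes its speed limit or range.

## Robot

A 6-joint arm with a two-finger parallel gripper is mounted at the origin on the work surface. World frame = base frame: x ahead of the robot, y to its left, z up, the work surface at z = 0. Lengths are in m, angles in rad, forces in N, time in s.
With the tool pointing down it reaches from about 0.35 to 0.975 m from the base axis. Payload 7.1 kg.
Tool frame: the origin (TCP) lies midway between the tips of the shut fingers; the grasp point (between the pads) lies 19 mm behind it; z points along the fingers, x is the direction in which the jaws open and shut, and the axes are right-handed (so a half turn about z gives the same grasp; the last joint's range is limited). The gripper opens to 88 mm and grips with 3 to 60 N. Pads are 20 mm wide; open, the fingers measure 115 mm over their backs; the gripper's body (75 mm by 178 mm) begins 61 mm behind the grasp point.
Start: joints at [1.285, 0.423, 1.63, -0, 1.089, -0.019], TCP at [0.165, 0.603, 0.223] pointing down, gripper open.
Joint ranges: [-3, 3], [-0.9, 2.11], [0.09, 2.58], [-1.31, 4.45], [0.11, 2.69], [-2.54, 2.54]. Speed limits (rad/s): [2.39, 2.39, 3.01, 3.14, 3.14, 3.14].

## Interface

Orientations are given as a unit quaternion [w, x, y, z].
In Python, from station import move_pose, movel, movej, command_gripper, wait, inverse_kinematics, read_camera, camera_info, MotionError, job_done, get_time, get_joint_pos, get_qvel, get_effort, get_tcp_pos, get_ee_rot, get_ft_force, get_ft_torque, get_grip_width gives the robot as it stands. Calls block until the motion is done:
- move_pose(position, orientation): joint-space move of the TCP to a pose.
- movel(position, frame=None, v=0.15, until_force=None): straight line of the TCP; frame=None keeps the orientation; v is the mean speed in m/s. With until_force (N) it stops when the force on the tool has changed by that much, and returns True; else False.
- movej(angles): joint-space move.
- command_gripper(opening): opening from 0.0 (shut) to 1.0 (fully open); the grip force is fixed at half the most; returns when the fingers have stopped.
- wait(seconds).
- inverse_kinematics(position, orientation): joint angles nearest the present ones, or None.
- read_camera(name): name is "scene" or "top" or "wrist"; returns the picture (420x560x3 uint8, red, green, blue); there is no depth.
- camera_info(name): a dict with "intrinsics" (3x3 intrinsics, pixels), "dist" ([k1, k2, p1, p2, k3] as OpenCV has them; the pictures are not rectified), "T" (4x4, takes a point from camera to world coordinates); the wrist camera has in their place "tool_from_camera" (4x4, takes a point from camera to tool coordinates, whose origin is the TCP and whose axes are the tool frame's). Camera axes: x right, y up, looking along -z (the intrinsics and any distortion apply to the point x, -y, -z); pixel columns grow to the right and rows downward; lengths in m; the calibration is good to about 2 mm. A picture is of the moment at which its call begins: read the wrist's pose just before it. camera_info takes no time and is no camera call.
A pose or a line that the arm cannot do raises MotionError and nothing moves.
- job_done(): hands the job in, once; it reports no verdict.
Readings, each from a call of its own:
- get_time(): time.
- get_joint_pos(): joint angles.
- get_qvel(): joint speeds.
- get_effort(): joint torques, N m.
- get_tcp_pos(): TCP position.
- get_ee_rot(): TCP orientation.
- get_ft_force(): force on the tool from outside, world axes, zero at the start.
- get_ft_torque(): the same for the moment, N m.
- get_grip_width(): opening from 0.0 (shut) to 1.0 (fully open).
Only numpy, scipy, OpenCV 4.12 (cv2) and the standard library are available. Lean on these libraries where they do the work, as an engineer would, in place of code of your own. Each camera call takes 0.05 s, during which the arm holds its last target.

## Working session

There is one attempt and no reset: what is moved stays moved. The work goes in short steps, each a Python script; the robot and the scene stay as the last script left them, time stands still between calls to the robot, and variables do not carry over. Pictures are saved under pics/ and viewed, and the job is handed in when it is done.

```bash
ls; mkdir -p pics; python3 - <<'E'
from station import *
import cv2,numpy as np
for n in ["scene","top","wrist"]:
    im=read_camera(n); cv2.imwrite(f"pics/{n}0.png",im[:,:,::-1])
    print(n,camera_info(n))
print(get_time(),get_tcp_pos(),get_ee_rot(),get_grip_width())
E
```

```text
pics
scene {'intrinsics': array([[415.92326703,   0.        , 281.93876633],
       [  0.        , 415.92326703, 204.07034136],
       [  0.        ,   0.        ,   1.        ]]), 'dist': array([0.00555163, 0.        , 0.        , 0.        , 0.        ]), 'T': array([[-0.1273318 , -0.77299773,  0.62149909,  1.22881837],
       [ 0.99181816, -0.10499817,  0.07260935,  0.08892556],
       [ 0.0091294 ,  0.62565956,  0.7800428 ,  0.85123741],
       [ 0.        ,  0.        ,  0.        ,  1.        ]])}
top {'intrinsics': array([[506.09856186,   0.        , 287.40184206],
       [  0.        , 506.09856186, 214.98612764],
       [  0.        ,   0.        ,   1.        ]]), 'dist': array([0.02239101, 0.        , 0.        , 0.        , 0.        ]), 'T': array([[-0.02039359,  0.98081229, -0.19388487,  0.38781151],
       [-0.99978972, -0.01958937,  0.00606445,  0.01120699],
       [ 0.00215   ,  0.19396778,  0.98100554,  1.19679966],
       [ 0.        ,  0.        ,  0.        ,  1.        ]])}
wrist {'intrinsics': array([[312.10479266,   0.        , 278.08200605],
       [  0.        , 312.10479266, 206.93058248],
       [  0.        ,   0.        ,   1.        ]]), 'dist': array([-0.06925095,  0.        ,  0.        ,  0.        ,  0.        ]), 'tool_from_camera': array([[ 9.99999076e-01, -1.12510191e-03, -7.62737720e-04,
        -6.04713422e-04],
       [-1.30412182e-03, -9.52356897e-01, -3.04983016e-01,
        -8.56772365e-02],
       [-3.83261554e-04,  3.04983729e-01, -9.52357484e-01,
        -1.62946239e-01],
       [ 0.00000000e+00,  0.00000000e+00,  0.00000000e+00,
         1.00000000e+00]])}
0.15 [0.16463594 0.60250325 0.22207921] [ 3.42050832e-04  7.94864919e-01  6.06786151e-01 -4.58050196e-04] 1.0007874347051122
```

View pics/scene0.png

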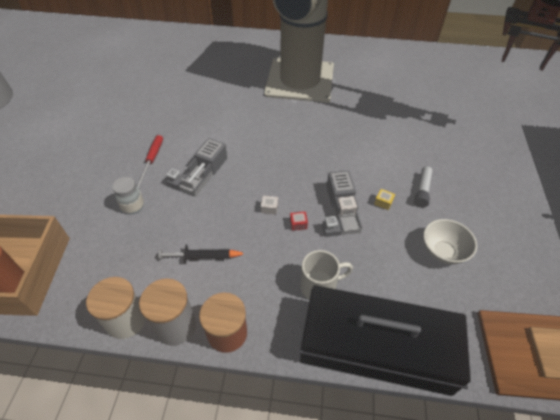

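View pics/top0.png

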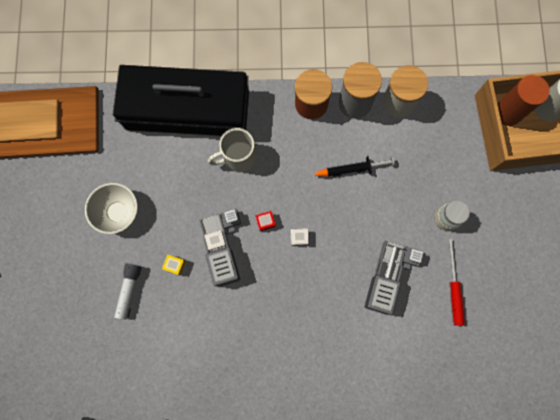

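View pics/wrist0.png

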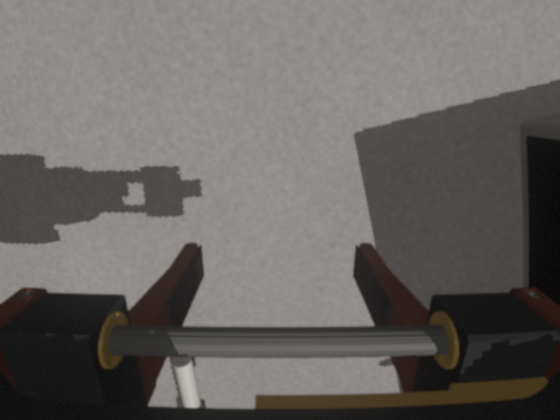

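The top view shows the loaded station: cassette top near (215,240), key cap near (231,216) and housing near (222,265). The mug sits beyond its ledge at (237,148), and the empty station is at (390,275). Next I'll refine these in the top and scene views.

```bash
cat > h.py <<'E'
from station import *
import cv2,numpy as np
from scipy.spatial.transform import Rotation as R
def cam(n,pose=None):
    c=camera_info(n)
    if n=="wrist":
        p,q=pose; T=np.eye(4); T[:3,:3]=R.from_quat([q[1],q[2],q[3],q[0]]).as_matrix(); T[:3,3]=p
        T=T@c["tool_from_camera"]
    else: T=c["T"]
    return c["intrinsics"],c["dist"],T
def ray(C,px):
    K,d,T=C
    u=cv2.undistortPoints(np.array([[px]],float),K,d)[0,0]
    return T[:3,3],T[:3,:3]@np.array([u[0],-u[1],-1])
def onz(C,px,z):
    o,v=ray(C,px); return o+v*(z-o[2])/v[2]
def proj(C,P):
    K,d,T=C
    p=(np.atleast_2d(P)-T[:3,3])@T[:3,:3]; p=p*[1,-1,-1]
    return cv2.projectPoints(p.reshape(-1,1,3),np.zeros(3),np.zeros(3),K,d)[0][:,0]
E
python3 - <<'E'
from h import *
C=cam("top")
for px,z in [((231,216),.043),((215,240),.05),((222,268),.06),((300,237),.03),((237,148),.09)]: print(px,onz(C,px,z))
im=cv2.imread("pics/top0.png"); cv2.imwrite("pics/top_z.png",cv2.resize(im[190:300,180:280],None,fx=6,fy=5,interpolation=cv2.INTER_CUBIC))
im=cv2.imread("pics/scene0.png"); cv2.imwrite("pics/sc_z.png",cv2.resize(im[160:245,290:390],None,fx=6,fy=6,interpolation=cv2.INTER_CUBIC))
E
```

```text
(231, 216) [0.61606312 0.1350514  0.043     ]
(215, 240) [0.55950151 0.17075602 0.05      ]
(222, 268) [0.49432186 0.15320261 0.06      ]
(300, 237) [ 0.56555422 -0.02428856  0.03      ]
(237, 148) [0.76500613 0.11643742 0.09      ]
```

View pics/top_z.png

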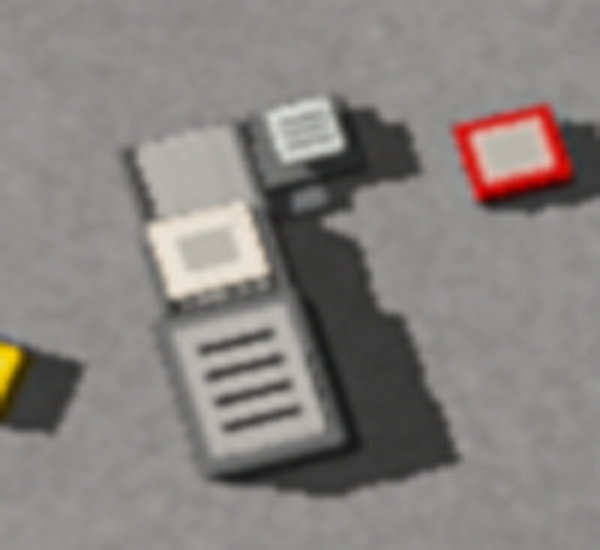

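View pics/sc_z.png

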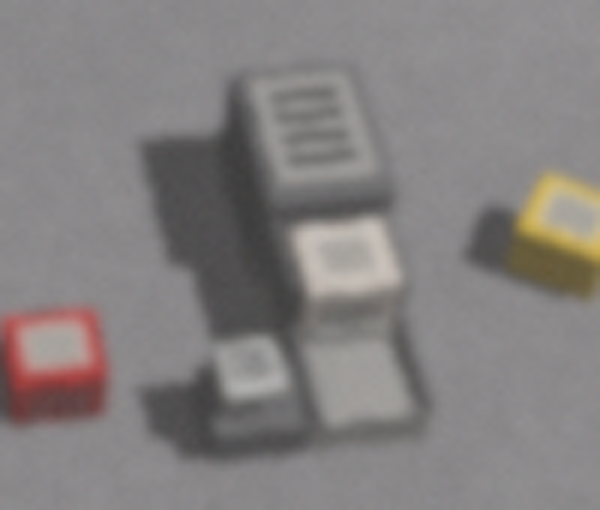

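```bash
python3 - <<'E'
from h import *
a=np.arctan2(-.0176,-.0652)
sx=np.array([np.cos(a),np.sin(a),0]); sy=np.array([-sx[1],sx[0],0])
o=np.array([.5595,.1708,0]); tgt=o-.046*sx+.025*sy
best=None
for s in (1,-1):
    M=np.column_stack([s*sy,np.cross([0,0,-1],s*sy),[0,0,-1]])
    x,y,z,w=R.from_matrix(M).as_quat(); q=[w,x,y,z]
    for h in(.25,.034): print(s,q,inverse_kinematics(list(tgt+[0,0,h]),q))
print(tgt,get_joint_pos())
E
```

```text
1 [np.float64(-0.0), np.float64(0.7939177056324955), np.float64(-0.6080252270121973), np.float64(0.0)] [ 2.35409133e-01  4.03128172e-01  1.59310040e+00 -4.44089210e-16
  1.14536409e+00  1.54255081e+00]
1 [np.float64(-0.0), np.float64(0.7939177056324955), np.float64(-0.6080252270121973), np.float64(0.0)] [ 2.35409133e-01  6.81243195e-01  1.70505203e+00 -4.44089210e-16
  7.55297430e-01  1.54255081e+00]
-1 [np.float64(0.0), np.float64(0.6080252270121973), np.float64(0.7939177056324955), np.float64(0.0)] [ 2.35409133e-01  4.03128172e-01  1.59310040e+00 -4.44089210e-16
  1.14536409e+00 -1.59904185e+00]
-1 [np.float64(0.0), np.float64(0.6080252270121973), np.float64(0.7939177056324955), np.float64(0.0)] [ 2.35409133e-01  6.81243195e-01  1.70505203e+00 -4.44089210e-16
  7.55297430e-01 -1.59904185e+00]
[0.61042569 0.15865199 0.        ] [ 1.28500601e+00  4.23690142e-01  1.63047765e+00 -1.08732081e-05
  1.08856816e+00 -1.90113045e-02]
```

```bash
python3 - <<'E'
from h import *
q=[0,0.7939177,-0.6080252,0]
command_gripper(0.415)
move_pose([.6104,.1587,.19],q)
p,e=get_tcp_pos(),get_ee_rot()
im=read_camera("wrist"); cv2.imwrite("pics/w1.png",im[:,:,::-1])
np.savez("w1.npz",p=p,e=e)
print(get_time(),p,e,get_grip_width(),get_ft_force())
E
```

```text
3.375 [0.61020125 0.15946465 0.19004805] [-6.90727966e-05  7.94341348e-01 -6.07471658e-01 -4.38630778e-05] 0.4147231975720606 [ 0.17134204  0.53959792 -0.25692114]
```

View pics/w1.png

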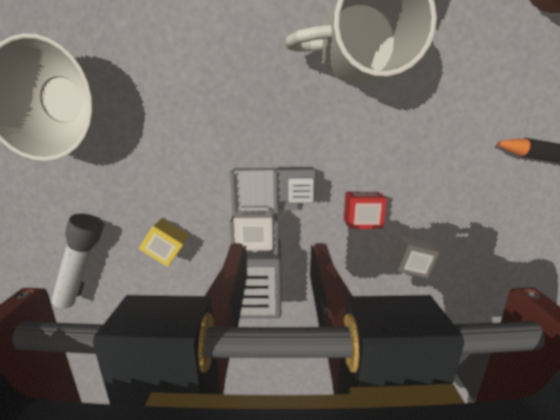

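The wrist view shows the key cap at about (300,190), the ledge at about (256,188), and the cassette top at about (253,232). The view is square to the station and the mug is clear beyond. Next I'll measure by mask.

```bash
python3 - <<'E'
from h import *
im=cv2.imread("pics/w1.png"); g=cv2.cvtColor(im,cv2.COLOR_BGR2GRAY)
d=np.load("w1.npz"); C=cam("wrist",(d["p"],d["e"]))
hsv=cv2.cvtColor(im,cv2.COLOR_BGR2HSV)
m=(g>165).astype(np.uint8); m=cv2.morphologyEx(m,cv2.MORPH_CLOSE,np.ones((9,9)))
n,l,s,c=cv2.connectedComponentsWithStats(m)
for i in range(1,n):
    if s[i,4]>100 and 150<c[i][1]<280 and 220<c[i][0]<330:
        r=cv2.minAreaRect(cv2.findContours((l==i).astype(np.uint8),0,2)[0][0]); print(s[i],r)
        for z in(.043,.05):
            print(z,onz(C,r[0],z),[ (1000*onz(C,b,z)[:2]).round(1).tolist() for b in cv2.boxPoints(r)])
z=cv2.resize(im[160:330,220:330],None,fx=5,fy=3.5,interpolation=cv2.INTER_CUBIC);z=cv2.resize(im[160:260,220:330],None,fx=6,fy=6,interpolation=cv2.INTER_CUBIC)
cv2.imwrite("pics/w1z.png",z)
E
```

```text
[241 173  22  24 355] ((251.5, 184.5), (23.0, 21.0), 90.0)
0.043 [0.61037223 0.18783065 0.043     ] [[619.2, 200.9], [624.7, 180.4], [601.4, 174.5], [595.7, 195.4]]
0.05 [0.61218433 0.18768322 0.05      ] [[620.8, 200.5], [626.2, 180.5], [603.4, 174.6], [597.8, 195.1]]
[289 179  24  23 531] ((300.5, 190.0), (22.0, 23.0), 90.0)
0.043 [0.61798302 0.13793972 0.043     ] [[626.0, 152.5], [632.1, 129.9], [609.8, 123.1], [603.5, 146.1]]
0.05 [0.61962325 0.13891886 0.05      ] [[627.4, 153.1], [633.5, 131.1], [611.7, 124.4], [605.5, 146.9]]
[ 234  218   38   32 1092] ((252.5, 233.5), (31.0, 37.0), 90.0)
0.043 [0.55816053 0.17393771 0.043     ] [[570.2, 197.0], [580.5, 159.3], [545.7, 150.1], [535.0, 189.1]]
0.05 [0.5611516  0.17410399 0.05      ] [[572.9, 196.7], [583.0, 159.8], [549.0, 150.8], [538.5, 188.9]]
```

View pics/w1z.png

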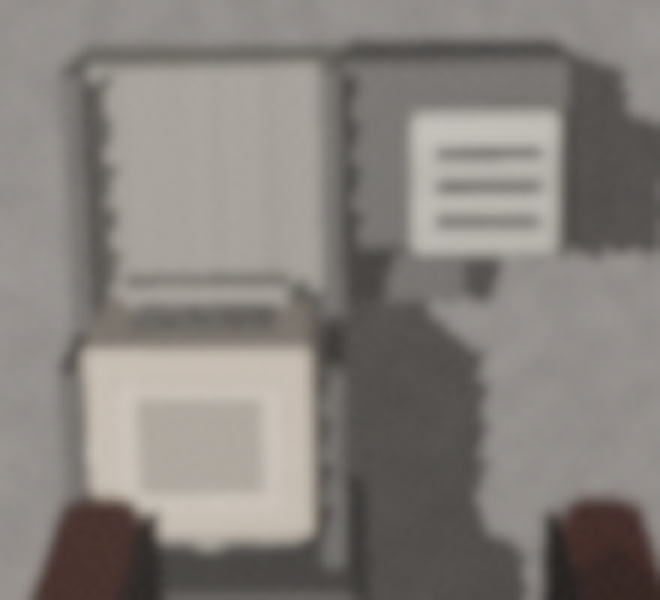

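```bash
python3 - <<'E'
from h import *
q=[0,0.7939177,-0.6080252,0]
movel([.6108,.1600,.065])
p,e=get_tcp_pos(),get_ee_rot(); C=cam("wrist",(p,e))
im=read_camera("wrist"); b=im[:,:,::-1].copy(); cv2.imwrite("pics/w2.png",b)
b=read_camera("scene")[:,:,::-1]; cv2.imwrite("pics/s2.png",cv2.resize(b[140:245,280:400],None,fx=6,fy=5,interpolation=cv2.INTER_CUBIC))
print(get_time(),p,get_ft_force())
M=C[2]; 
sx=np.array([-.9655,-.2604,0]); sy=np.array([.2604,-.9655,0])
print("tips",proj(C,np.array([p+k*sy*.025 for k in(-1,0,1)])))
print("key",proj(C,[[.617,.1365,.043]]))
E
```

```text
4.4583 [0.61148328 0.1602152  0.0658113 ] [-0.03253184  0.09033262  0.72861919]
tips [[235.11047528 257.51624849]
 [278.1658854  257.66048482]
 [321.22270081 257.66990862]]
key [[315.59000845 242.76704444]]
```

View pics/w2.png

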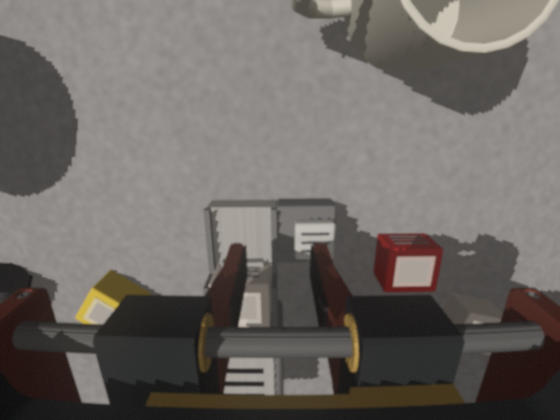

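View pics/s2.png

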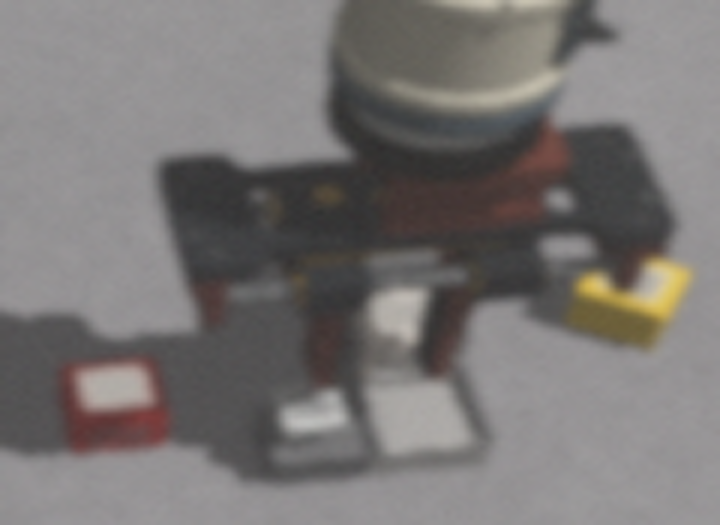

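The wrist view at z=65 mm puts the key cap at (314,241), against (315.6,242.8) predicted. The fingers are lined up over the key and the ledge, so I'll press down.

```bash
python3 - <<'E'
from h import *
movel([.6108,.1600,.046],v=.05); wait(.2); f0=get_ft_force(); print(get_tcp_pos(),f0)
movel([.6108,.1600,.0335],v=.05)
for i in range(4):
    print(get_time(),get_tcp_pos(),get_ft_force()-f0,get_grip_width()); wait(.15)
for n in("wrist","scene","top"):
    b=read_camera(n)[:,:,::-1]; cv2.imwrite(f"pics/{n}3.png",b if n=="wrist" else cv2.resize(b[140:245,280:400] if n=="scene" else b[180:300,170:280],None,fx=6,fy=5,interpolation=cv2.INTER_CUBIC))
E
```

```text
[0.61100142 0.16003759 0.0462128 ] [ 0.57682151  0.82693274 -0.25692535]
5.5917 [0.61173683 0.16018579 0.03373382] [ 1.54660729 -0.2979553   4.24351405] 0.41419774190228736
5.7417 [0.61164885 0.16018086 0.03393154] [ 2.94692136 -0.10641933  4.80561661] 0.41207043184971387
5.8917 [0.6116514  0.16017958 0.03396117] [ 3.97367624 -0.6541351   4.8022091 ] 0.41154001413141245
6.0417 [0.61160316 0.16014153 0.03385963] [5.06601533 0.38477671 3.93356008] 0.41406322124302114
```

View pics/wrist3.png

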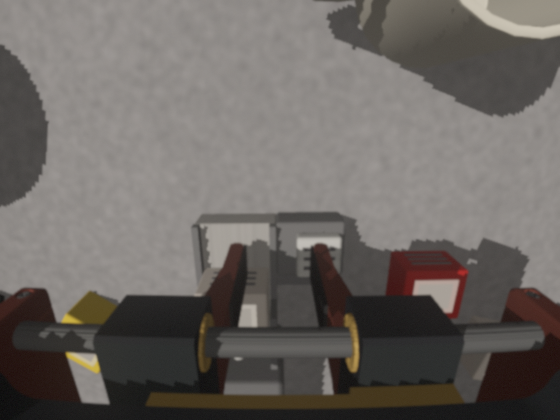

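View pics/scene3.png

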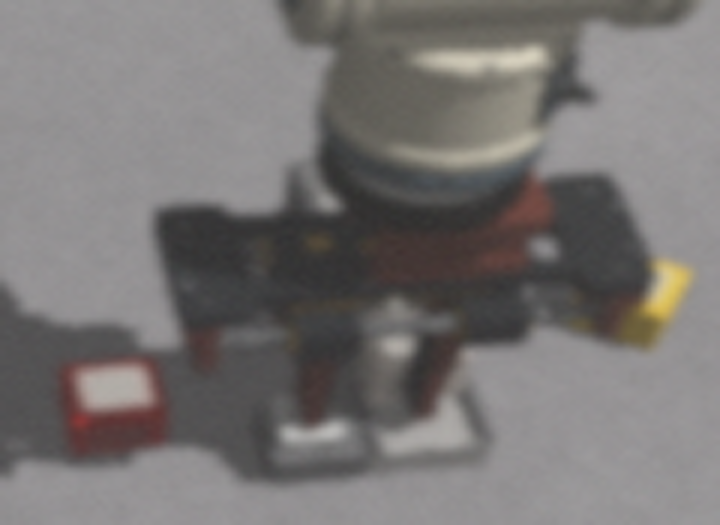

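```bash
python3 - <<'E'
from h import *
f0=np.array([.577,.827,-.257])
F=[]
for i in range(10):
    F.append(get_ft_force()-f0); wait(.05)
print(get_time(),np.mean(F,0),np.std(F,0),get_tcp_pos(),get_grip_width())
p,e=get_tcp_pos(),get_ee_rot(); np.savez("w4.npz",p=p,e=e)
b=read_camera("wrist")[:,:,::-1].copy(); cv2.imwrite("pics/w4.png",b)
cv2.imwrite("pics/w4z.png",cv2.resize(b[200:340,180:360],None,fx=4.4,fy=4.2,interpolation=cv2.INTER_CUBIC))
C=cam("wrist",(p,e)); sx=np.array([-.9655,-.2604,0]); sy=np.array([.2604,-.9655,0]); o=np.array([.5606,.1724,0])
for X in(-.036,-.018): # cassette front-top edge if out18 / seated
    print(X,proj(C,[o+X*sx+y*sy+[0,0,.05] for y in(-.02,.02)]).round(1).tolist())
E
```

```text
6.8417 [ 4.56256325 -0.14857452  4.69702005] [0.33089052 0.59368805 0.57258733] [0.61159759 0.16014684 0.03380373] 0.41626771927252004
-0.036 [[195.3, 287.5], [268.7, 288.0]]
-0.018 [[198.1, 315.0], [269.0, 315.7]]
```

View pics/w4z.png

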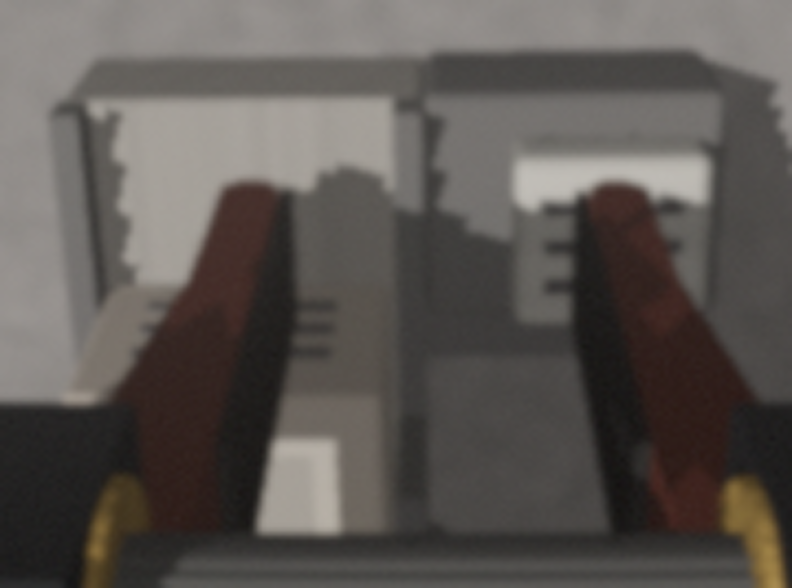

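View pics/top3.png

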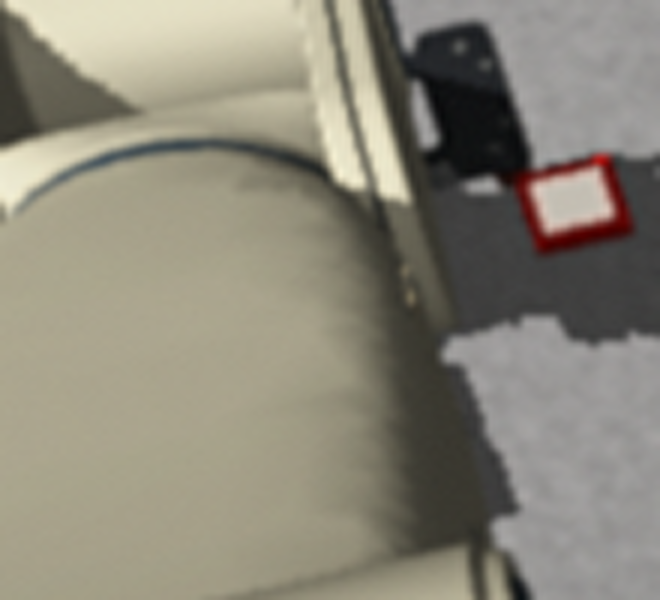

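The cassette's top front edge is at row ~294, against 288 predicted for 18 mm out and 315 for seated. That puts it about 14 mm out and resting on the finger, with about 4.5 N along the ejection direction. The vertical force is a bit low, so I'll press about 1 mm deeper for margin on the key.

```bash
python3 - <<'E'
from h import *
f0=np.array([.577,.827,-.257])
movel([.6108,.1600,.0323],v=.02); wait(.3)
F=[]
for i in range(10):
    F.append(get_ft_force()-f0); wait(.03)
print(get_time(),np.mean(F,0),get_tcp_pos(),get_grip_width(),np.abs(get_qvel()).max())
b=read_camera("wrist")[:,:,::-1].copy()
cv2.imwrite("pics/w5z.png",cv2.resize(b[200:340,180:360],None,fx=4.4,fy=4.2,interpolation=cv2.INTER_CUBIC))
E
```

```text
7.775 [ 4.51459637 -0.03121926  6.06308475] [0.6116325  0.16018849 0.03276591] 0.4132574524450987 0.001066212064194671
```

View pics/w5z.png

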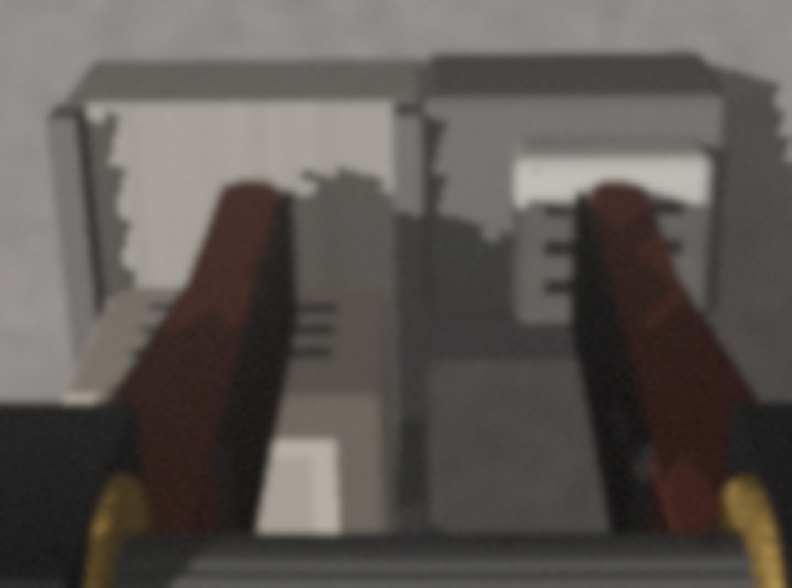

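The key moved down with the finger: the fingertip is at 32.8 mm, so about 10 mm of travel, at 6.1 N. The cassette is flat and still, and the arm is steady. I'm handing it in.

```bash
python3 - <<'E'
from h import *
job_done(); print(get_time(),get_tcp_pos())
E
```

```text
the job is handed in; nothing more can be done
the job is handed in; nothing more can be done
```

I handed the job in at about 7.8 s of the 29 s allowed, with the loaded station's key held down and its cassette stopped part way out on the ledge. No verdict was reported.

**What I did:** I found the station in the top and wrist views and set the fingertips about 50 mm apart across the key and the ledge. I then pressed straight down, and the other finger stopped the cassette as it sprang out.

**Last checks:**
- **Key:** the fingertip was at z = 32.8 mm, so the key was about 10 mm down, with about 6.1 N on the tool vertically.
- **Cassette:** it was about 14 mm out, flat and unchanged between the last two pictures, pushing along the ejection direction with about 4.5 N. Only the station's 3 N pusher was expected there; I did not find out why it was higher.
- **Bystanders and empty station:** I did not re-measure them at the end; the arm went nowhere near the empty station.

**What disagreed:**
- The top and wrist cameras differed by 2–3 mm on the station's position, so I used the mean.
- After the first press the vertical force was lower than expected for that depth (4.7 N), so I pressed about 1 mm deeper.

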